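Load a slotted mass onto the jeweller's glue press and turn its slot away

TASK

Load the brass slotted mass that matches the one already on the small glue press (50 mm, the middle-sized of the three on the bench): slide it sideways onto the headed stem through the guard's open side, lower it so that it nests fully home and flat on the mass below, and turn it a quarter turn, so that its slot faces left or right instead of the back like the slot below. The stem is not exactly in the middle of the press: feel for it with light contact and never force it; let go at the end and leave everything else on the bench where it is.

Things in the scene. Friction and masses are not known exactly. Their poses are not given: they have to be found in the camera images.
- disc: the brass slotted mass to load, about 0.2 kg, flat on the bench: disc 50 mm in diameter, body 14 mm high, on top a central boss 20 mm wide (19 at its top), 5 mm high; underneath a central round recess 23.5 mm wide, 6 mm deep. A slot runs from the centre out through the rim, through the whole height. Origin: centre of the underside; z up, x along the slot, out of its mouth
- disc_mouth (a point): middle of the slot's mouth on the disc's rim: 25 mm from the disc's centre along its x, 7 mm up. The slot is 10.5 mm wide, flaring to 21 mm over its last 6 mm; its blind end is rounded, radius 5.25 mm about the disc's centre, so with the 8 mm stem against the blind end the stem's axis is about 1.3 mm from the disc's centre, on the side away from the mouth
- press: fixed grey glue press, base plate 190 x 140 x 12 mm; round its middle a U-shaped guard wall 7 mm thick, top 80 mm above the bench: a half circle, inner radius 51 mm, centred 18 mm to the +x side of the origin, and two straight legs, 102 mm apart, ending 45 mm on the -x side, where it is open (to the robot). Origin: on the underside, below its middle; z up, x from open side to back
- middle (a point): centre of the press, 46 mm above the bench. The upright steel stem, 8 mm in diameter, stands near it, NOT exactly: its clamped cross-slide was set by hand, so the stem is up to 20 mm off along the press's x and up to 5 mm off along y; it must be found by feel or sight. It has a head 18 mm wide, underside 92, top 104 mm above the bench: a disc gets on only sideways
- lower_place (a point): where, give or take that same offset, the mass already loaded lies (50 mm, same as the disc) round the stem: underside 46 (this point), body top 60, boss top 65 mm above the bench. Its slot points to the press's back (+x within 0.2 rad). While slid on, a disc's underside must be 65 to 73 mm above the bench, to clear boss and head; nested fully home over the boss it is at 60 mm
- small_disc: bystander: brass slotted mass, 36 mm in diameter, otherwise like the disc; leave where it lies (origin: centre of underside)
- large_disc: bystander: brass slotted mass, 62 mm in diameter, otherwise like the disc; leave where it lies (origin: centre of underside)
- mallet: bystander: wooden mallet lying flat, 85 mm head, 240 mm long along its x
- bench_block: bystander: 70 mm steel block, 31 mm high, on a 110 mm grey pad
- jar: bystander: glass jar with metal cap, 56 mm wide, 60 mm high
- file: bystander: hand tool with wooden handle lying along its x
- ring_clamp: bystander: wooden ring clamp with a brass band, 90 x 30 x 24 mm
- rinse_bottle: bystander: white bottle, 44 mm wide, 120 mm high
Things that resemble listed ones, but are neither listed nor needed, are in the scene too. Several things have the shape of the press; the one meant has the colours described above.

How it is judged:
By the outcome, as a careful person would: the job done as asked, in the order asked, and still so for the second after the job is handed in, with the robot touching nothing.
It also fails if it takes over 67 s, if anything falls off the work surface, if the arm or the gripper's body presses on something with over 40 N, if the wrist force passes 120 N, or if a joint passes its speed limit or range.

ROBOT

A 6-joint arm with a two-finger parallel gripper is mounted at the origin on the work surface. World frame = base frame: x ahead of the robot, y to its left, z up, the work surface at z = 0. Lengths are in mm, angles in rad, forces in N, time in s.
With the tool pointing down it reaches from about 325 to 850 mm from the base axis. Payload 4.4 kg.
Tool frame: the origin (TCP) lies between the finger pads; the fingertips stand 25 mm ahead of it and the grasp point (between the pads) lies 6 mm ahead of it; z points along the fingers, y is the line along which they close (so a half turn about z gives the same grasp; the last joint's range is limited). The gripper opens to 94 mm and grips with 3 to 60 N. Pads are 16 mm wide; open, the fingers measure 119 mm over their backs; the gripper's body (75 mm by 177 mm) begins 78 mm behind the grasp point.
Start: joints at [1.157, 0.207, 1.542, -0, 1.393, -0.15], TCP at [149.386, 555.258, 230.447] pointing down, gripper open.
Joint ranges: [-2.73, 2.73], [-0.86, 2.22], [0.23, 2.46], [-1.11, 4.25], [0.08, 2.63], [-2.82, 2.82]. Speed limits (rad/s): [2.79, 2.79, 3.14, 3.14, 3.14, 3.14].

INTERFACE

Orientations are given as a rotation vector (axis times angle).
In Python, from station import manip, imaging, recognise, cut_out, pinpoint gives the robot as it stands. The module is installed in compiled form; this text tells all that it offers.
- The arm moves only by the tool carry_out, never from a script. Its argument "commands" is a list of rows, each a list of 3 entries, a list of its own where there are three numbers: the turn, a rotation vector about the tool's x, y, z in units of 6 degrees (1.0 is 6 degrees), then the shift along the tool's x, y, z in units of 40 mm (1.0 is 40 mm), then the opening, from 0 (shut) to 1 (fully open). In form: [[[ax, ay, az], [x, y, z], claw], ...]. A call has 1 to 20 rows; each row shifts and turns the commanded pose from where the row before left it, along the tool's axes as they then stand; what a row does not reach is not made up. A row lasts 1/12 s, in which the tool goes at most 41.7 mm and 7.16 degrees, less where a joint would pass 70% of its speed; a pose out of reach is approached as far as the arm can. A call is refused whole if a number of a shift passes 1 or a number of a turn 1, either way. A call with a gripper value outside its range is refused whole. The fingers move at their own pace and stop on an object; "grip_force" is the grip in N (left out, the last holds). Time passes only in rows, so rows that do not move let the fingers close. It gives the time, the measured TCP pose, the force, the opening and the grip force at its end, in the units of the state.
- manip.sense(): the state, without advancing time (a new reading comes with each control period).
- imaging.read_camera(name): name is "side" or "top"; returns the picture (480x640x3 uint8, blue, green, red); there is no depth.
- imaging.camera_params(name): a dict with "fx", "fy", "cx", "cy" (pixels), "dist" ([k1, k2, p1, p2, k3] as OpenCV has them; the pictures are not rectified), "pose" (4x4, takes a point from camera to world coordinates). Camera axes: x right, y down, z forward; pixel columns grow to the right and rows downward; lengths in mm; the calibration is good to about 2 mm. A picture is of the moment at which its call begins. camera_params takes no time and is no camera call.
- manip.finish_job(): hands the job in; it is judged then, once.
Trained networks look in the newest picture that a camera, given by its name, has taken for a name from the list of things; names that differ only in an ending like _2 or _b are one class to them, and where a whole thing is asked for, a point or a joint stands for the part that bears it (a point fixed in the world has none). Each returns a list of dicts, best first, with "p" (0 to 1); they miss things now and then, are a little off and sometimes report something else, mostly with a low value. They report only what shows in the picture. A call takes as long as a camera call. They do not tell look-alikes from the thing itself.
- recognise(camera, name): "extent" ([centre column, centre row, width, height] in pixels, round what is visible of it).
- cut_out(camera, name): "pixels" (480x640 bool, what is visible of it) and "extent" ([centre column, centre row, width, height] in pixels, round what is visible of it).
- pinpoint(camera, name): "at" ([column, row] in pixels: a listed point, or the origin of a listed thing).
The state is a dict: "time": time; "joints": joint angles; "qd": joint speeds; "joint_efforts": joint torques, N m; "position": TCP position; "tool_rot": TCP orientation; "ft_force": force on the tool from outside, world axes, zero at the start; "moment": the same for the moment, N m; "opening": finger opening in mm; "gripper_force": force on a finger pad.
Only numpy, scipy, OpenCV 4.12 (cv2) and the standard library are available. Lean on these libraries where they do the work, as an engineer would, in place of code of your own. Each camera call takes 0.05 s, during which the arm holds its last target. There are 200 camera calls.

## Working session

There is one attempt and no reset: what is moved stays moved. The work goes in short steps, Python scripts to look and compute and a tool call to move; the robot and the scene stay as the last step left them, time stands still between calls to the robot, and variables do not carry over. Pictures are saved under pics/ and viewed, at most 10 in all, crops included, and the job is handed in when it is done.

Besides the shell and the picture viewer there is one more tool, called after "Request:" as name([rows], argument=value, ...), one row to a line, values as JSON. carry_out: Moves the arm, as the interface text tells. Its arguments: {"type":"object","properties":{"commands":{"type":"array"},"grip_force":{"type":"number"}},"required":["commands"]}

```bash
mkdir -p pics; cat > h.py <<'E'
import numpy as np, cv2
from scipy.spatial.transform import Rotation as R
from station import manip, imaging, recognise, cut_out, pinpoint
def K(c):
    p=imaging.camera_params(c); return np.array([[p['fx'],0,p['cx']],[0,p['fy'],p['cy']],[0,0,1.]]),np.array(p['dist'],float),np.array(p['pose'])
def ray(c,px,z):
    k,d,P=K(c); u=cv2.undistortPoints(np.array(px,float).reshape(-1,1,2),k,d)[:,0]
    v=np.c_[u,np.ones(len(u))]@P[:3,:3].T; o=P[:3,3]
    return o+v*((z-o[2])/v[:,2])[:,None]
def proj(c,X):
    k,d,P=K(c); Q=np.linalg.inv(P)
    return cv2.projectPoints(np.array(X,float).reshape(-1,3),cv2.Rodrigues(Q[:3,:3])[0],Q[:3,3],k,d)[0][:,0]
E
python3 - <<'E'
from h import *
a=[]
for c in('top','side'):
    im=imaging.read_camera(c); cv2.imwrite(f'pics/{c}0.png',im)
    print(c,K(c)[2][:3,3].round(),K(c)[2][:3,2].round(2),K(c)[0][0,0])
    for n in('disc','disc_mouth','press','middle','lower_place'):
        print(n,[(np.round(d['at']),round(d['p'],2)) for d in pinpoint(c,n)][:5])
    for n in('disc','press','small_disc','large_disc'):
        print(n,[(np.round(d['extent']),round(d['p'],2)) for d in recognise(c,n)][:5])
s=manip.sense();print(s['time'],s['tool_rot'],s['position'],s['ft_force'],s['opening'])
E
```

```text
top [ 244.   35. 1167.] [ 0.19 -0.03 -0.98] 434.37637337272207
disc [(array([406., 210.]), 0.58)]
disc_mouth [(array([409., 205.]), 0.8)]
press [(array([214., 363.]), 0.82), (array([286., 227.]), 0.66), (array([170., 237.]), 0.57)]
middle [(array([282., 224.]), 0.84), (array([209., 364.]), 0.71), (array([164., 232.]), 0.58)]
lower_place [(array([164., 232.]), 0.98), (array([281., 224.]), 0.95), (array([212., 362.]), 0.89)]
disc [(array([408., 212.,  16.,  18.]), 0.62), (array([288., 224.,  62.,  75.]), 0.57)]
press [(array([211., 360.,  57.,  79.]), 0.77), (array([170., 232.,  69.,  77.]), 0.76), (array([287., 224.,  66.,  74.]), 0.67)]
small_disc [(array([386., 256.,  23.,  28.]), 0.7), (array([443., 253.,  12.,  11.]), 0.42)]
large_disc [(array([387., 256.,  23.,  25.]), 0.76)]
side [ -16. -450.  681.] [ 0.54  0.51 -0.67] 443.03495900386326
disc [(array([426., 301.]), 0.59)]
disc_mouth [(array([437., 294.]), 0.81)]
press [(array([296., 233.]), 0.77), (array([120., 271.]), 0.77), (array([213., 178.]), 0.68)]
middle [(array([207., 162.]), 0.92), (array([112., 251.]), 0.87), (array([295., 215.]), 0.7), (array([428., 299.]), 0.28)]
lower_place [(array([297., 213.]), 0.86), (array([111., 248.]), 0.56)]
disc [(array([425., 299.,  23.,  25.]), 0.58)]
press [(array([301., 224., 101.,  70.]), 0.86), (array([128., 250.,  97.,  66.]), 0.71), (array([217., 168.,  82.,  52.]), 0.59)]
small_disc [(array([433., 360.,  22.,  22.]), 0.59)]
large_disc [(array([364., 316.,  32.,  29.]), 0.71)]
1.0 [4.11636477e-01 3.11448127e+00 3.01976911e-05] [149.40423491 555.25323784 230.45571502] [ 0.51861217  0.00515773 -0.61082839] 94.20724797931663
```

View pics/top0.png

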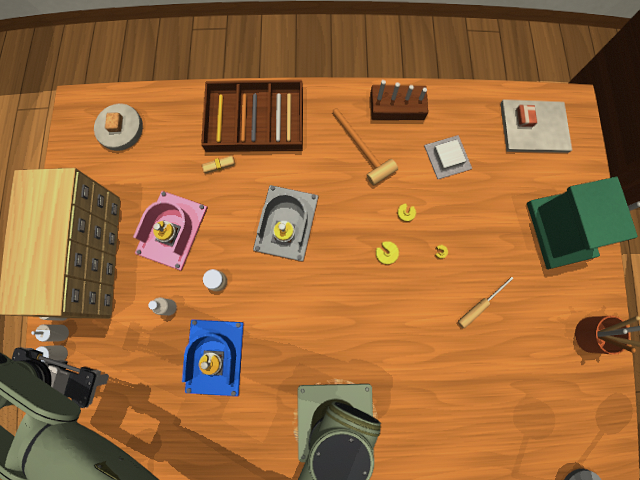

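View pics/side0.png

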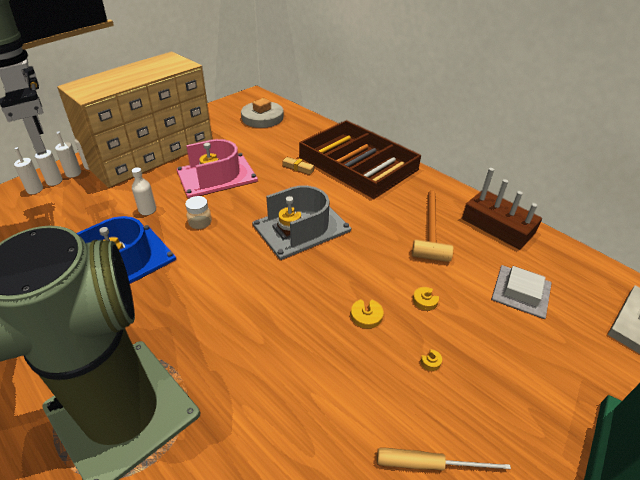

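Presses at top-view px: pink (170,232), blue (211,360), grey (286,224). The grey one is meant. Discs: (407,213), (387,253) large and (441,252) small. The middle-sized one is at (407,213), side view (426,299). I'll confirm this in an enlarged crop.

```bash
python3 - <<'E'
from h import *
t=cv2.imread('pics/top0.png');s=cv2.imread('pics/side0.png')
def cr(im,x,y,w,h,W=400,H=300): return cv2.resize(im[y:y+h,x:x+w],(W,H),interpolation=cv2.INTER_CUBIC)
m=np.vstack([np.hstack([cr(t,230,180,112,84),cr(t,367,190,88,66)]),np.hstack([cr(s,244,175,112,84),cr(s,344,275,112,84)])])
cv2.imwrite('pics/m0.png',m)
# brass masks of discs
for c,im,boxes in(('top',t,{'mid':(392,198,425,228),'big':(370,236,404,270),'small':(430,240,455,264)}),('side',s,{'mid':(410,283,443,315),'big':(347,295,387,332),'small':(418,345,446,375)})):
    hsv=cv2.cvtColor(im,cv2.COLOR_BGR2HSV)
    for n,(a,b,e,f) in boxes.items():
        h=hsv[b:f,a:e]; M=((h[...,0]>23)&(h[...,0]<36)&(h[...,1]>130)).astype(np.uint8)
        cs=max(cv2.findContours(M,0,1)[0],key=cv2.contourArea); hull=cv2.convexHull(cs)
        (x,y),(w,hh),an=cv2.fitEllipse(hull)
        x0,y0,bw,bh=cv2.boundingRect(hull)
        print(c,n,'ell',round(x+a,1),round(y+b,1),round(w,1),round(hh,1),'bb',x0+a,y0+b,bw,bh,'world z7',ray(c,[x+a,y+b],7)[0].round(1),'z14',ray(c,[x+a,y+b],14)[0].round(1))
for a in ray('top',[[269,184.5],[318.5,192],[302.5,260.5],[253,252]],12): print(a.round(1))
for n in ('disc','disc_mouth'):
  for c in('top','side'):
    d=pinpoint(c,n)[0]['at']; print(n,c,ray(c,d,0 if n=='disc' else 7)[0].round(1))
E
```

```text
top mid ell 406.3 212.2 16.6 18.0 bb 398 204 18 17 world z7 [ 550.7 -206.8    7. ] z14 [ 548.9 -205.3   14. ]
top big ell 386.9 252.4 22.3 22.6 bb 376 242 23 22 world z7 [ 437.9 -147.7    7. ] z14 [ 436.8 -146.6   14. ]
top small ell 441.1 251.4 11.9 12.6 bb 436 245 12 13 world z7 [ 438.8 -298.2    7. ] z14 [ 437.6 -296.2   14. ]Traceback (most recent call last):
  File "<stdin>", line 11, in <module>
ValueError: max() iterable argument is empty
```

View pics/m0.png

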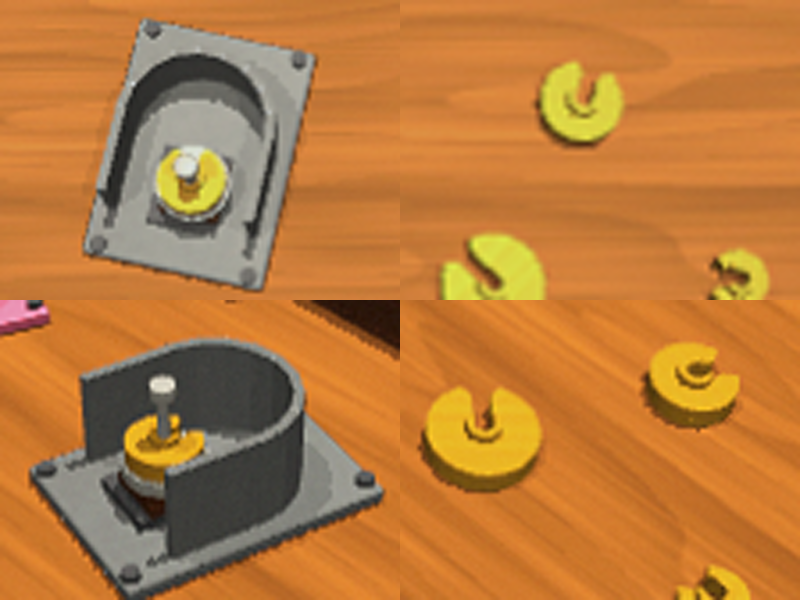

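The crop confirms it: the grey press has its open side toward the robot and the stem near its open end (head at top px 282,226). The mid-sized disc at top px (406,212) has its slot up and slightly right.

```bash
python3 - <<'E'
from h import *
t=cv2.imread('pics/top0.png');s=cv2.imread('pics/side0.png')
from scipy.optimize import minimize
def mask(im,box,lo=18):
    a,b,e,f=box; h=cv2.resize(im[b:f,a:e],None,fx=8,fy=8,interpolation=cv2.INTER_LINEAR)
    h=cv2.cvtColor(h,cv2.COLOR_BGR2HSV); return ((h[...,0]>=lo)&(h[...,0]<36)&(h[...,1]>130)&(h[...,2]>110))
for c,im,box,lo in(('top',t,(392,198,425,228),24),('side',s,(404,278,447,320),19)):
    M=mask(im,box,lo).astype(np.uint8)
    n,l,st,ce=cv2.connectedComponentsWithStats(M); k=1+np.argmax(st[1:,4]); M=(l==k).astype(np.uint8)
    cv2.imwrite(f'pics/mask_{c}.png',M*255)
    # model: union of top face & bottom face polygons extruded
    r=25
    def sil(x,y,th):
        a=np.arcsin(10.5/25); an=np.linspace(a,2*np.pi-a,60)
        pts=[(25*np.cos(q),25*np.sin(q)) for q in an]+[(19,-5.25)]+[(5.25*np.cos(q),5.25*np.sin(q)) for q in np.linspace(-np.pi/2,-3*np.pi/2,15)]+[(19,5.25)]
        pts=np.array(pts); ro=np.array([[np.cos(th),-np.sin(th)],[np.sin(th),np.cos(th)]]); w=pts@ro.T+[x,y]
        I=np.zeros(M.shape,np.uint8)
        for z in np.linspace(14,0,8):
            p=proj(c,np.c_[w,np.full(len(w),z)]); p=(p-[box[0],box[1]]+.5)*8-.5
            cv2.fillPoly(I,[np.round(p).astype(int)],1)
        return I
    best=min(((M^sil(x,y,th)).sum(),x,y,th) for x in (546,551,556) for y in(-213,-207,-201) for th in np.arange(-3.1,3.1,.25))
    r=minimize(lambda v:float((M^sil(*v)).sum()),best[1:],method='Nelder-Mead',options=dict(initial_simplex=np.array(best[1:])+np.array([[0,0,0],[4,0,0],[0,4,0],[0,0,.3]])))
    print(c,r.x.round(2),r.fun,M.sum())
for n in ('disc','disc_mouth'):
  imaging.read_camera('top');imaging.read_camera('side')
  for c in('top','side'):
    d=pinpoint(c,n)[0]['at']; print(n,c,ray(c,d,0 if n=='disc' else 7)[0].round(1))
C=ray('top',[[269,184.5],[318.5,192],[302.5,260.5],[253,252]],12);print(C.round(1),C.mean(0))
C=ray('side',[[244+31*.28,175+177*.28],[244+384*.28,175+190*.28],[244+130*.28,175+292*.28]],12);print(C.round(1))
print('head top',ray('top',[282.1,226.2],104),'side',ray('side',[289.4,198],104))
E
```

```text
top [ 5.5186e+02 -2.0753e+02 -4.3000e-01] 2208.0 12879Traceback (most recent call last):
  File "<stdin>", line 22, in <module>
  File "<stdin>", line 22, in <genexpr>
  File "<stdin>", line 19, in sil
  File "h.py", line 11, in proj
    k,d,P=K(c); Q=np.linalg.inv(P)
          ~^^^
  File "h.py", line 5, in K
    p=imaging.camera_params(c); return np.array([[p['fx'],0,p['cx']],[0,p['fy'],p['cy']],[0,0,1.]]),np.array(p['dist'],float),np.array(p['pose'])
ValueError: time passes only in moves, steps and waits
```

```bash
sed -i 's/^def K/import functools\n@functools.lru_cache\ndef K/' h.py; python3 - <<'E'
from h import *
t=cv2.imread('pics/top0.png');s=cv2.imread('pics/side0.png')
from scipy.optimize import minimize
def mask(im,box,lo=18):
    a,b,e,f=box; h=cv2.resize(im[b:f,a:e],None,fx=8,fy=8,interpolation=cv2.INTER_LINEAR)
    h=cv2.cvtColor(h,cv2.COLOR_BGR2HSV); return ((h[...,0]>=lo)&(h[...,0]<36)&(h[...,1]>130)&(h[...,2]>110))
for c,im,box,lo in(('side',s,(404,278,447,320),19),):
    M=mask(im,box,lo).astype(np.uint8)
    n,l,st,ce=cv2.connectedComponentsWithStats(M); k=1+np.argmax(st[1:,4]); M=(l==k).astype(np.uint8)
    cv2.imwrite(f'pics/mask_{c}.png',M*255)
    def sil(x,y,th):
        a=np.arcsin(10.5/25); an=np.linspace(a,2*np.pi-a,60)
        pts=[(25*np.cos(q),25*np.sin(q)) for q in an]+[(19,-5.25)]+[(5.25*np.cos(q),5.25*np.sin(q)) for q in np.linspace(-np.pi/2,-3*np.pi/2,15)]+[(19,5.25)]
        pts=np.array(pts); ro=np.array([[np.cos(th),-np.sin(th)],[np.sin(th),np.cos(th)]]); w=pts@ro.T+[x,y]
        I=np.zeros(M.shape,np.uint8)
        for z in np.linspace(14,0,8):
            p=proj(c,np.c_[w,np.full(len(w),z)]); p=(p-[box[0],box[1]]+.5)*8-.5
            cv2.fillPoly(I,[np.round(p).astype(int)],1)
        return I
    best=min(((M^sil(x,y,th)).sum(),x,y,th) for x in (546,551,556) for y in(-213,-207,-201) for th in np.arange(-3.1,3.1,.25))
    r=minimize(lambda v:float((M^sil(*v)).sum()),best[1:],method='Nelder-Mead',options=dict(initial_simplex=np.array(best[1:])+np.array([[0,0,0],[4,0,0],[0,4,0],[0,0,.3]])))
    print(c,r.x.round(2),r.fun,M.sum())
imaging.read_camera('top');imaging.read_camera('side')
for n in ('disc','disc_mouth'):
  for c in('top','side'):
    d=pinpoint(c,n)
    if d: print(n,c,ray(c,d[0]['at'],0 if n=='disc' else 7)[0].round(1))
C=ray('top',[[269,184.5],[318.5,192],[302.5,260.5],[253,252]],12);print(C.round(1),C.mean(0))
C=ray('side',[[244+31*.28,175+177*.28],[244+384*.28,175+190*.28],[244+130*.28,175+292*.28]],12);print(C.round(1))
print('head top',ray('top',[282.1,226.2],104),'side',ray('side',[289.4,198],104))
E
```

```text
side [ 5.5305e+02 -2.0740e+02 -3.9000e-01] 5326.0 24574
disc top [ 549.  -210.7    0. ]
disc side [ 550.1 -214.9    0. ]
disc_mouth top [ 573.3 -217.7    7. ]
disc_mouth side [ 574.6 -218.8    7. ]
[[632.9 174.1  12. ]
 [609.5  36.5  12. ]
 [418.2  81.6  12. ]
 [442.9 214.9  12. ]] [525.87201579 126.77143934  12.        ]
[[444.2 202.5  12. ]
 [600.6  33.7  12. ]
 [419.5  77.6  12. ]]
head top [[491.83026476 128.63621787 104.        ]] side [[494.01510183 127.04818896 104.        ]]
```

```bash
cat >> h.py <<'E'
def go(target,yaw):
    """units to move: turn az, then shift in tool axes (after turn); yaw=world angle of tool y; tool kept vertical"""
    s=manip.sense(); r=R.from_rotvec(s['tool_rot']); D=R.from_matrix(np.c_[[-np.sin(yaw),np.cos(yaw),0],[np.cos(yaw),np.sin(yaw),0],[0,0,-1]])
    t=(r.inv()*D).as_rotvec(degrees=True)/6
    print('t',round(s['time'],2),'pos',s['position'].round(1),'turn',t.round(2),'shift',(D.inv().apply(np.array(target)-s['position'])/40).round(2),'F',s['ft_force'].round(1),'open',round(s['opening'],1),'gf',round(s['gripper_force'],1),'j',np.round(s['joints'],2))
E
python3 - <<'E'
from h import *
C=ray('top',[[269.2,185],[318.5,196.2],[303.4,261.2],[253.2,249.4]],12);print(C.round(1),C.mean(0))
for i,j in((2,1),(3,0)): v=C[i]-C[j]; print(np.arctan2(-v[1],-v[0]),np.linalg.norm(v))
v=C[0]-C[1];print(np.arctan2(v[1],v[0])-np.pi/2,np.linalg.norm(v));v=C[3]-C[2];print(np.arctan2(v[1],v[0])-np.pi/2)
print('legs',ray('top',[[260,243],[300,251.4]],12))
go([552.3,-207.5,150],1.16)
E
```

```text
[[631.4 173.5  12. ]
 [597.4  36.7  12. ]
 [416.2  79.2  12. ]
 [450.1 214.5  12. ]] [523.76213997 125.95247724  12.        ]
-0.23067341663930546 186.05639029659375
-0.2223339174683937 185.93606976797705
-0.24404365960360752 140.98593766443545
-0.24510152668963592
legs [[467.41187814 196.34043675  12.        ]
 [443.0218845   88.22066601  12.        ]]
t 1.3 pos [149.4 555.3 230.4] turn [-0.   -0.    1.41] shift [-16.85 -13.46   2.01] F [ 0.6 -0.3 -0.6] open 94.2 gf 0.0 j [ 1.16  0.21  1.54  0.    1.39 -0.15]
```

Request:
carry_out([
  [[0,0,0.7],[0,0,0],1],
  [[0,0,0.7],[0,0,0],1],
  [[0,0,0],[-0.7,-0.56,0],1],
  [[0,0,0],[-0.7,-0.56,0],1],
  [[0,0,0],[-0.7,-0.56,0],1],
  [[0,0,0],[-0.7,-0.56,0],1],
  [[0,0,0],[-0.7,-0.56,0],1],
  [[0,0,0],[-0.7,-0.56,0],1],
  [[0,0,0],[-0.7,-0.56,0],1],
  [[0,0,0],[-0.7,-0.56,0],1],
  [[0,0,0],[-0.7,-0.56,0],1],
  [[0,0,0],[-0.7,-0.56,0],1],
  [[0,0,0],[-0.7,-0.56,0],1],
  [[0,0,0],[-0.7,-0.56,0],1],
  [[0,0,0],[-0.7,-0.56,0],1],
  [[0,0,0],[-0.7,-0.56,0],1],
  [[0,0,0],[-0.7,-0.56,0],1],
  [[0,0,0],[-0.7,-0.56,0],1],
  [[0,0,0],[-0.7,-0.56,0],1],
  [[0,0,0],[0,0,0],1],
])

```text
time: 2.97
position: [437.1, 11.4, 231.1]
tool_rot: [0.647, 3.071, -0.004]
ft_force: [-0.7, -0.9, 0.3]
opening: 93.8
gripper_force: 0.0
```

```bash
python3 -c "
from h import *
go([552.3,-207.5,80],1.16)"
```

```text
t 2.97 pos [437.1  11.4 231.1] turn [-0.02  0.03 -0.05] shift [-4.83 -3.87  3.78] F [-0.7 -0.9  0.3] open 93.8 gf 0.0 j [-0.17 -0.1   1.86 -0.    1.38 -1.33]
```

Request:
carry_out([
  [[0,0,0],[-0.69,-0.55,0.1],1],
  [[0,0,0],[-0.69,-0.55,0.1],1],
  [[0,0,0],[-0.69,-0.55,0.1],1],
  [[0,0,0],[-0.69,-0.55,0.1],1],
  [[0,0,0],[-0.69,-0.55,0.1],1],
  [[0,0,0],[-0.69,-0.55,0.1],1],
  [[0,0,0],[-0.69,-0.57,0.1],1],
  [[0,0,0],[0,0,0.6],1],
  [[0,0,0],[0,0,0.6],1],
  [[0,0,0],[0,0,0.6],1],
  [[0,0,0],[0,0,0.6],1],
  [[0,0,0],[0,0,0.6],1],
  [[0,0,0],[0,0,0],1],
  [[0,0,0],[0,0,0],1],
])

```text
time: 4.13
position: [548.9, -201.3, 81.1]
tool_rot: [-0.637, -3.072, -0.002]
ft_force: [-0.8, 0.1, 1.2]
opening: 94.1
gripper_force: 0.0
```

```bash
python3 -c "
from h import *
go([552.3,-207.5,27],1.16)
m=np.hstack([imaging.read_camera('top')[150:300,310:510],imaging.read_camera('side')[220:370,330:530]])
cv2.imwrite('pics/a1.png',cv2.resize(m,(800,300),interpolation=2))"
```

```text
t 4.13 pos [ 548.9 -201.3   81.1] turn [ 0.   -0.04  0.02] shift [-0.14 -0.11  1.35] F [-0.8  0.1  1.2] open 94.1 gf 0.0 j [-0.5   0.39  1.64  0.    1.12 -1.66]
```

View pics/a1.png

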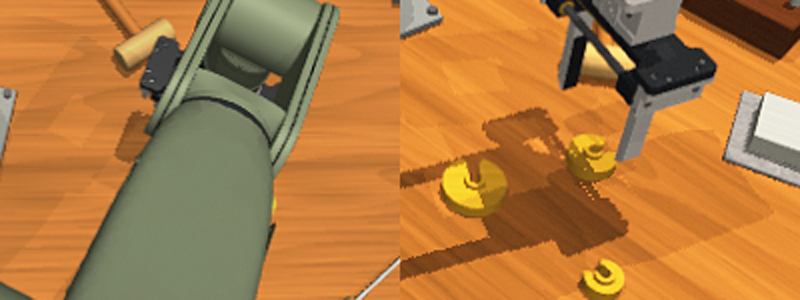

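The gripper stands above the disc at side px (426,298). The near fingertip sits just to its right, as planned. Descending.

Request:
carry_out([
  [[0,0,0],[-0.07,-0.06,0.3],1],
  [[0,0,0],[-0.07,-0.05,0.3],1],
  [[0,0,0],[0,0,0.3],1],
  [[0,0,0],[0,0,0.3],1],
  [[0,0,0],[0,0,0.15],1],
  [[0,0,0],[0,0,0],1],
  [[0,0,0],[0,0,0],1],
])

```text
time: 4.82
position: [553.0, -208.5, 27.7]
tool_rot: [-0.638, -3.075, -0.001]
ft_force: [0.6, -0.4, -0.2]
opening: 94.3
gripper_force: 0.0
```

```bash
python3 -c "
from h import *
go([552.3,-207.5,27],1.16)"
```

```text
t 4.82 pos [ 553.  -208.5   27.7] turn [ 0.   -0.01  0.01] shift [0.03 0.02 0.02] F [ 0.6 -0.4 -0.2] open 94.3 gf 0.0 j [-0.51  0.48  1.65  0.    1.02 -1.67]
```

Request:
carry_out([
  [[0,0,0],[0,0,0],0.4],
  [[0,0,0],[0,0,0],0.4],
  [[0,0,0],[0,0,0],0.4],
  [[0,0,0],[0,0,0],0.4],
  [[0,0,0],[0,0,0],0.4],
  [[0,0,0],[0,0,0],0.4],
  [[0,0,0],[0,0,0],0.4],
  [[0,0,0],[0,0,0],0.4],
  [[0,0,0],[0,0,0],0.4],
  [[0,0,0],[0,0,0],0.4],
], grip_force=20)

```text
time: 5.65
position: [553.5, -208.7, 28.5]
tool_rot: [0.639, 3.076, 0.0]
ft_force: [-0.0, 0.4, 0.6]
opening: 49.2
gripper_force: 20.0
```

Request:
carry_out([
  [[0,0,0],[0,0,-0.2],0.4],
  [[0,0,0],[0,0,-0.5],0.4],
  [[0,0,0],[0,0,-0.5],0.4],
  [[0,0,0],[0,0,-0.8],0.4],
  [[0,0,0],[0,0,-0.8],0.4],
  [[0,0,0],[0,0,-0.8],0.4],
  [[0,0,0],[0,0,0],0.4],
  [[0,0,0],[0,0,0],0.4],
])

```text
time: 6.32
position: [554.8, -209.5, 175.1]
tool_rot: [0.637, 3.071, -0.003]
ft_force: [-0.7, 0.6, -2.6]
opening: 49.3
gripper_force: 20.0
```

```bash
python3 -c "
from h import *
P=np.array([493,128,0]);e=np.array([.9725,-.233,0])
go(P-110*e+[0,0,170],1.336)
print(P-110*e)"
```

```text
t 6.32 pos [ 554.8 -209.5  175.1] turn [-0.01  0.05 -1.67] shift [6.22 7.85 0.13] F [-0.7  0.6 -2.6] open 49.3 gf 20.0 j [-0.51  0.29  1.56 -0.    1.29 -1.67]
[386.025 153.63    0.   ]
```

Request:
carry_out([
  [[0,0,-0.85],[0,0,0],0.4],
  [[0,0,-0.85],[0,0,0],0.4],
  [[0,0,0],[0.44,0.56,0],0.4],
  [[0,0,0],[0.44,0.56,0],0.4],
  [[0,0,0],[0.44,0.56,0],0.4],
  [[0,0,0],[0.44,0.56,0],0.4],
  [[0,0,0],[0.44,0.56,0],0.4],
  [[0,0,0],[0.44,0.56,0],0.4],
  [[0,0,0],[0.44,0.56,0],0.4],
  [[0,0,0],[0.44,0.56,0],0.4],
  [[0,0,0],[0.44,0.56,0],0.4],
  [[0,0,0],[0.44,0.56,0],0.4],
  [[0,0,0],[0.44,0.56,0],0.4],
  [[0,0,0],[0.44,0.56,0],0.4],
  [[0,0,0],[0,0.56,0],0.4],
  [[0,0,0],[0,0.56,0],0.4],
  [[0,0,0],[0,0,0.5],0.4],
  [[0,0,0],[0,0,0.5],0.4],
  [[0,0,0],[0,0,0],0.4],
  [[0,0,0],[0,0,0],0.4],
])

```text
time: 7.98
position: [416.8, 144.6, 129.7]
tool_rot: [-0.361, -3.113, 0.003]
ft_force: [0.0, -0.5, -3.1]
opening: 49.1
gripper_force: 20.0
```

```bash
python3 -c "
from h import *
P=np.array([493,128,0]);e=np.array([.9725,-.233,0])
go(P-85*e+[0,0,100],1.336)
s=imaging.read_camera('side');t=imaging.read_camera('top')
cv2.imwrite('pics/s2.png',s);cv2.imwrite('pics/t2.png',t)
m=np.hstack([cv2.resize(t[160:300,200:340],(400,400),interpolation=2),cv2.resize(s[165:305,210:350],(400,400),interpolation=2)])
cv2.imwrite('pics/a2.png',m)"
```

```text
t 7.98 pos [416.8 144.6 129.7] turn [-0.03 -0.07  0.03] shift [0.18 0.04 0.74] F [ 0.  -0.5 -3.1] open 49.1 gf 20.0 j [ 0.14  0.04  1.95 -0.    1.16 -1.2 ]
```

View pics/a2.png

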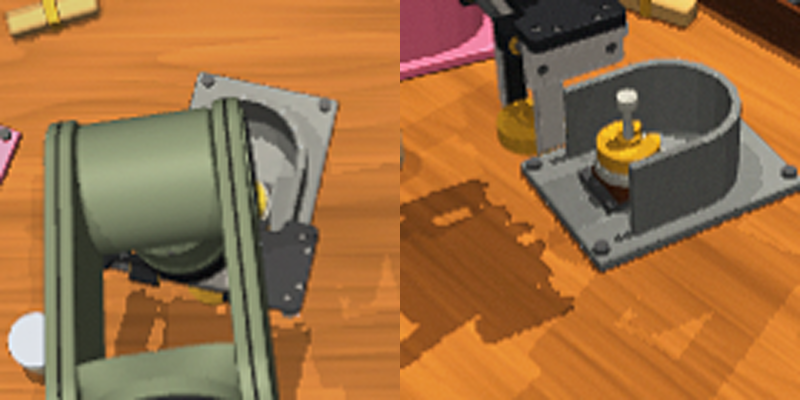

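Request:
carry_out([
  [[0,0,0],[0,0.02,0.2],0.4],
  [[0,0,0],[0,0.02,0.2],0.4],
  [[0,0,0],[0,0,0.2],0.4],
  [[0,0,0],[0,0,0.2],0.4],
  [[0,0,0],[-0.2,0,0],0.4],
  [[0,0,0],[-0.2,0,0],0.4],
  [[0,0,0],[0,0,0],0.4],
  [[0,0,0],[0,0,0],0.4],
  [[0,0,0],[0,0,0],0.4],
])

```text
time: 8.83
position: [436.3, 142.8, 100.8]
tool_rot: [0.363, 3.12, 0.0]
ft_force: [0.2, 0.2, -2.1]
opening: 49.2
gripper_force: 20.0
```

```bash
cat >> h.py <<'E'
P=np.array([493,128,0]);e=np.array([.9725,-.233,0]);l=np.array([.233,.9725,0])
def st():
    s=manip.sense(); p=s['position']; f=s['ft_force']
    print('t',round(s['time'],2),'along',((p-P)@e).round(2),'lat',((p-P)@l).round(2),'z',p[2].round(2),'F e,l,z',(f@e).round(2),(f@l).round(2),f[2].round(2),'M',np.round(s['moment'],2),'gf',round(s['gripper_force'],1),'open',round(s['opening'],1),'j6',round(s['joints'][5],2))
E
python3 -c "
from h import *
st(); go(P-60*e+[0,0,97],1.336)
s=imaging.read_camera('side');cv2.imwrite('pics/a3.png',cv2.resize(s[165:265,220:353],(800,600),interpolation=2))"
```

```text
t 8.83 along -58.57 lat 1.18 z 100.81 F e,l,z 0.15 0.22 -2.13 M [ 0.07 -0.02 -0.01] gf 20.0 open 49.2 j6 -1.21
t 8.83 pos [436.3 142.8 100.8] turn [0.   0.01 0.03] shift [ 0.04 -0.03  0.1 ] F [ 0.2  0.2 -2.1] open 49.2 gf 20.0 j [ 0.13  0.12  1.94  0.    1.08 -1.21]
```

View pics/a3.png

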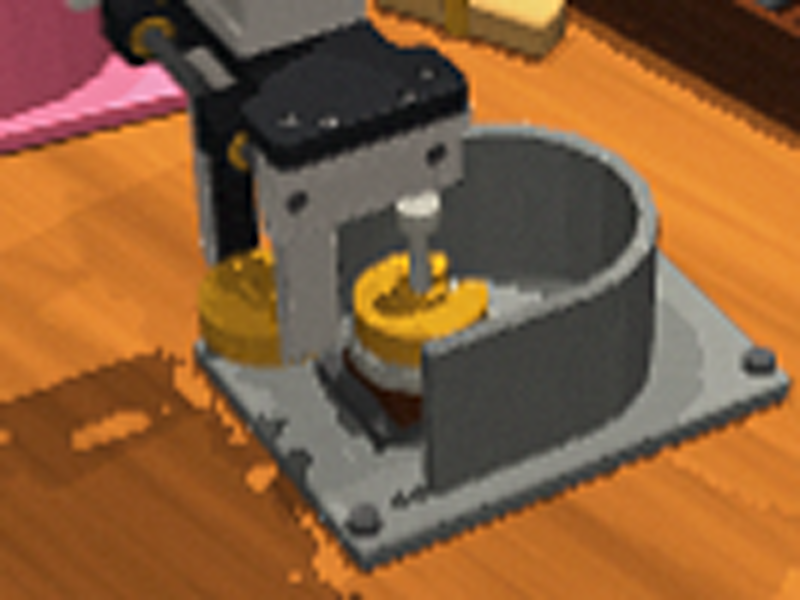

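```bash
python3 -c "
from h import *
def f(c,p,z):
    for q in ray(c,p,z): print(c,((q-P)@e).round(1),((q-P)@l).round(1))
f('side',[[290.5,222.8]],80)
f('side',[[244+80*.28,175+78*.28]],80)   # left leg top
f('top',[[230+98*.28,180+190*.28],[230+245*.28,180+225*.28]],80)
f('top',[[260,243],[300,251.4]],12)
"
```

```text
side -23.8 -49.4
side -26.4 57.6
top -28.1 60.9
top -29.7 -47.7
top -40.8 60.5
top -39.3 -50.3
```

Request:
carry_out([
  [[0,0,0],[0,-0.02,0.1],0.4],
  [[0,0,0],[-0.15,0,0],0.4],
  [[0,0,0],[-0.15,0,0],0.4],
  [[0,0,0],[-0.15,0,0],0.4],
  [[0,0,0],[-0.15,0,0],0.4],
  [[0,0,0],[0,0,0],0.4],
  [[0,0,0],[0,0,0],0.4],
  [[0,0,0],[0,0,0],0.4],
])

```text
time: 9.55
position: [458.8, 136.5, 96.3]
tool_rot: [-0.363, -3.12, 0.0]
ft_force: [-0.8, 0.0, -1.8]
opening: 48.8
gripper_force: 20.0
```

```bash
python3 -c "
from h import *
st()
s=imaging.read_camera('side');cv2.imwrite('pics/a4.png',cv2.resize(s[165:265,220:353],(800,600),interpolation=2))"
```

```text
t 9.55 along -35.2 lat 0.3 z 96.32 F e,l,z -0.76 -0.15 -1.76 M [-0.03 -0.01  0.04] gf 20.0 open 48.8 j6 -1.23
```

View pics/a4.png

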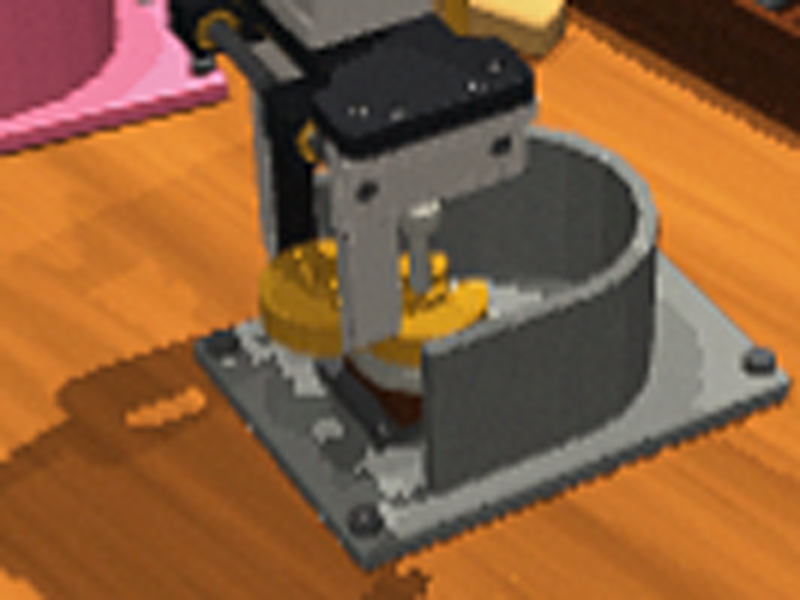

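Side view: the held disc is just in front of the stem (head at crop 425,210) and the near finger is inside the leg. Now advancing in small steps while reading the force.

Request:
carry_out([
  [[0,0,0],[-0.04,0,0],0.4],
  [[0,0,0],[-0.04,0,0],0.4],
  [[0,0,0],[-0.04,0,0],0.4],
  [[0,0,0],[-0.04,0,0],0.4],
  [[0,0,0],[-0.04,0,0],0.4],
  [[0,0,0],[-0.04,0,0],0.4],
  [[0,0,0],[-0.04,0,0],0.4],
  [[0,0,0],[0,0,0],0.4],
  [[0,0,0],[0,0,0],0.4],
])

```text
time: 10.35
position: [469.9, 134.0, 96.4]
tool_rot: [-0.363, -3.121, 0.0]
ft_force: [0.1, 0.1, -2.4]
opening: 48.9
gripper_force: 20.0
```

```bash
python3 -c "
from h import *
st()"
```

```text
t 10.35 along -23.83 lat 0.41 z 96.44 F e,l,z 0.09 0.09 -2.38 M [ 0.03 -0.03  0.01] gf 20.0 open 48.9 j6 -1.24
```

Request:
carry_out([
  [[0,0,0],[-0.04,0,0],0.4],
  [[0,0,0],[-0.04,0,0],0.4],
  [[0,0,0],[-0.04,0,0],0.4],
  [[0,0,0],[0,0,0],0.4],
])

```text
time: 10.68
position: [475.0, 132.8, 96.5]
tool_rot: [0.363, 3.12, 0.0]
ft_force: [-0.7, 0.5, -1.6]
opening: 49.3
gripper_force: 20.0
```

Request:
carry_out([
  [[0,0,0],[-0.04,0,0],0.4],
  [[0,0,0],[-0.04,0,0],0.4],
  [[0,0,0],[0,0,0],0.4],
])

```text
time: 10.93
position: [478.0, 132.1, 96.5]
tool_rot: [0.363, 3.12, 0.0]
ft_force: [-0.4, 1.1, -3.1]
opening: 49.2
gripper_force: 20.0
```

```bash
python3 -c "
from h import *
st()"
```

```text
t 10.93 along -15.52 lat 0.46 z 96.52 F e,l,z -0.61 1.01 -3.1 M [ 0.03 -0.01  0.  ] gf 20.0 open 49.2 j6 -1.24
```

Request:
carry_out([
  [[0,0,0],[-0.04,0,0],0.4],
  [[0,0,0],[-0.04,0,0],0.4],
  [[0,0,0],[0,0,0],0.4],
])

```text
time: 11.18
position: [481.1, 131.3, 96.5]
tool_rot: [0.363, 3.12, 0.0]
ft_force: [0.3, 0.6, -2.1]
opening: 49.1
gripper_force: 20.0
```

Request:
carry_out([
  [[0,0,0],[-0.04,0,0],0.4],
  [[0,0,0],[-0.04,0,0],0.4],
  [[0,0,0],[0,0,0],0.4],
])

```text
time: 11.43
position: [484.2, 130.6, 96.5]
tool_rot: [0.363, 3.12, 0.0]
ft_force: [0.6, -0.4, -2.4]
opening: 48.9
gripper_force: 20.0
```

```bash
python3 -c "
from h import *
st()"
```

```text
t 11.43 along -9.13 lat 0.49 z 96.52 F e,l,z 0.69 -0.22 -2.4 M [0.01 0.04 0.03] gf 20.0 open 48.9 j6 -1.25
```

Request:
carry_out([
  [[0,0,0],[-0.04,0,0],0.4],
  [[0,0,0],[-0.04,0,0],0.4],
  [[0,0,0],[0,0,0],0.4],
])

```text
time: 11.68
position: [487.4, 129.9, 96.5]
tool_rot: [0.363, 3.12, 0.0]
ft_force: [-1.0, 0.1, -1.8]
opening: 49.2
gripper_force: 20.0
```

Request:
carry_out([
  [[0,0,0],[-0.03,0,0],0.4],
  [[0,0,0],[-0.03,0,0],0.4],
  [[0,0,0],[0,0,0],0.4],
])

```text
time: 11.93
position: [489.6, 129.3, 96.5]
tool_rot: [0.363, 3.12, -0.0]
ft_force: [-0.1, 0.4, -1.1]
opening: 49.6
gripper_force: 20.0
```

Request:
carry_out([
  [[0,0,0],[-0.03,0,0],0.4],
  [[0,0,0],[0,0,0],0.4],
])

```text
time: 12.1
position: [490.7, 129.1, 96.5]
tool_rot: [0.363, 3.12, 0.0]
ft_force: [0.9, 0.3, -2.2]
opening: 49.4
gripper_force: 20.0
```

```bash
python3 -c "
from h import *
st()"
```

```text
t 12.1 along -2.49 lat 0.51 z 96.49 F e,l,z 0.78 0.46 -2.21 M [ 0.03  0.01 -0.02] gf 20.0 open 49.4 j6 -1.25
```

Request:
carry_out([
  [[0,0,0],[-0.03,0,0],0.4],
  [[0,0,0],[0,0,0],0.4],
])

```text
time: 12.27
position: [491.8, 128.8, 96.5]
tool_rot: [0.363, 3.12, 0.0]
ft_force: [-0.7, 0.5, -2.1]
opening: 49.1
gripper_force: 20.0
```

Request:
carry_out([
  [[0,0,0],[-0.03,0,0],0.4],
  [[0,0,0],[0,0,0],0.4],
])

```text
time: 12.43
position: [493.0, 128.5, 96.5]
tool_rot: [0.363, 3.12, -0.0]
ft_force: [0.1, -0.5, -1.6]
opening: 49.2
gripper_force: 20.0
```

Request:
carry_out([
  [[0,0,0],[-0.03,0,0],0.4],
  [[0,0,0],[0,0,0],0.4],
])

```text
time: 12.6
position: [494.2, 128.2, 96.5]
tool_rot: [0.363, 3.12, 0.0]
ft_force: [-1.0, -0.4, -2.1]
opening: 49.2
gripper_force: 20.0
```

```bash
python3 -c "
from h import *
st()
s=imaging.read_camera('side');cv2.imwrite('pics/a5.png',cv2.resize(s[165:265,220:353],(800,600),interpolation=2))"
```

```text
t 12.6 along 1.11 lat 0.52 z 96.51 F e,l,z -0.93 -0.6 -2.09 M [-0.   -0.02 -0.02] gf 20.0 open 49.2 j6 -1.26
```

View pics/a5.png

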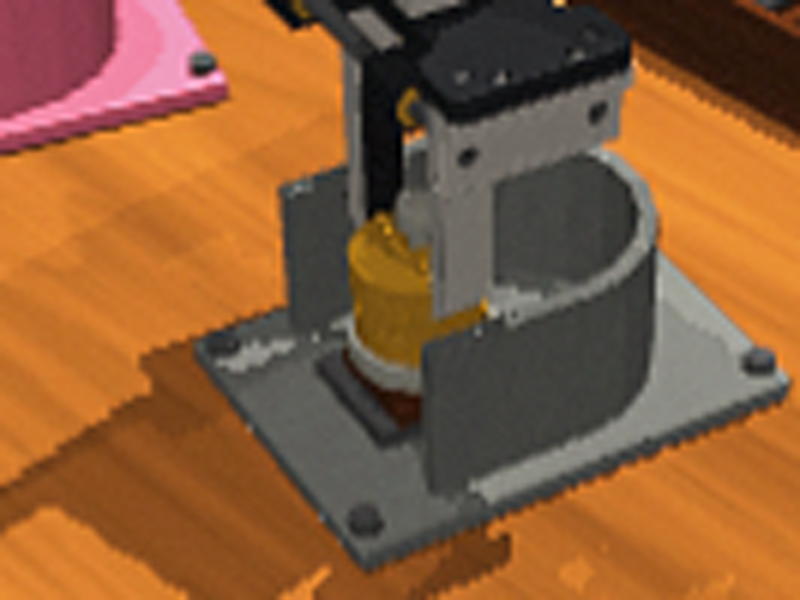

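The disc surrounds the stem (head at crop 415,215) directly above the lower mass. I'll keep feeling for the blind end.

Request:
carry_out([
  [[0,0,0],[-0.02,0,0],0.4],
  [[0,0,0],[0,0,0],0.4],
])

```text
time: 12.82
position: [494.9, 128.1, 96.5]
tool_rot: [0.363, 3.12, 0.0]
ft_force: [-0.5, -0.3, -2.6]
opening: 49.2
gripper_force: 20.0
```

Request:
carry_out([
  [[0,0,0],[-0.02,0,0],0.4],
  [[0,0,0],[0,0,0],0.4],
])

```text
time: 12.98
position: [495.7, 127.9, 96.5]
tool_rot: [0.363, 3.12, 0.0]
ft_force: [0.3, -0.1, -2.2]
opening: 49.4
gripper_force: 20.0
```

Request:
carry_out([
  [[0,0,0],[-0.02,0,0],0.4],
  [[0,0,0],[0,0,0],0.4],
])

```text
time: 13.15
position: [496.5, 127.7, 96.5]
tool_rot: [0.363, 3.12, 0.0]
ft_force: [0.3, -0.4, -2.6]
opening: 49.4
gripper_force: 20.0
```

Request:
carry_out([
  [[0,0,0],[-0.02,0,0],0.4],
  [[0,0,0],[0,0,0],0.4],
])

```text
time: 13.32
position: [496.9, 127.6, 96.4]
tool_rot: [-0.363, -3.12, -0.0]
ft_force: [0.3, -0.5, -2.5]
opening: 49.2
gripper_force: 20.0
```

Request:
carry_out([
  [[0,0,0],[-0.02,0,0],0.4],
  [[0,0,0],[0,0,0],0.4],
])

```text
time: 13.48
position: [497.1, 127.6, 96.2]
tool_rot: [-0.363, -3.119, -0.0]
ft_force: [-0.9, 0.9, -1.1]
opening: 49.3
gripper_force: 20.0
```

```bash
python3 -c "
from h import *
st()"
```

```text
t 13.48 along 4.13 lat 0.55 z 96.21 F e,l,z -1.12 0.61 -1.14 M [ 0.16  0.4  -0.01] gf 20.0 open 49.3 j6 -1.26
```

Contact felt: moment 0.4 N·m and the advance stalled at about 3.9 mm. Backing off 1.3 mm from contact to centre on the stem.

Request:
carry_out([
  [[0,0,0],[0.03,0,0],0.4],
  [[0,0,0],[0.03,0,0],0.4],
  [[0,0,0],[0,0,0],0.4],
])

```text
time: 13.73
position: [495.6, 127.9, 96.5]
tool_rot: [0.362, 3.12, -0.0]
ft_force: [0.1, 0.6, -1.8]
opening: 49.0
gripper_force: 20.0
```

```bash
python3 -c "
from h import *
st()"
```

```text
t 13.73 along 2.6 lat 0.52 z 96.52 F e,l,z -0.04 0.57 -1.83 M [-0.02 -0.    0.01] gf 20.0 open 49.0 j6 -1.26
```

Request:
carry_out([
  [[0,0,0],[0,0,0.03],0.4],
  [[0,0,0],[0,0,0.03],0.4],
  [[0,0,0],[0,0,0],0.4],
  [[0,0,0],[0,0,0],0.4],
])

```text
time: 14.07
position: [495.5, 127.9, 93.9]
tool_rot: [-0.363, -3.12, 0.0]
ft_force: [0.0, -0.6, -2.7]
opening: 48.7
gripper_force: 20.0
```

Request:
carry_out([
  [[0,0,0],[0,0,0.03],0.4],
  [[0,0,0],[0,0,0],0.4],
])

```text
time: 14.23
position: [495.4, 127.9, 92.7]
tool_rot: [-0.363, -3.12, 0.0]
ft_force: [-0.2, 0.2, -1.9]
opening: 48.9
gripper_force: 20.0
```

```bash
python3 -c "
from h import *
st()"
```

```text
t 14.23 along 2.4 lat 0.46 z 92.65 F e,l,z -0.26 0.09 -1.95 M [ 0.   -0.04  0.  ] gf 20.0 open 48.9 j6 -1.26
```

Request:
carry_out([
  [[0,0,0],[0,0,0.03],0.4],
  [[0,0,0],[0,0,0],0.4],
])

```text
time: 14.4
position: [495.4, 127.9, 91.4]
tool_rot: [-0.363, -3.12, 0.0]
ft_force: [0.1, 0.0, -2.2]
opening: 48.9
gripper_force: 20.0
```

Request:
carry_out([
  [[0,0,0],[0,0,0.02],0.4],
  [[0,0,0],[0,0,0],0.4],
])

```text
time: 14.57
position: [495.4, 127.9, 90.7]
tool_rot: [-0.363, -3.12, 0.0]
ft_force: [-0.6, -0.6, -1.8]
opening: 49.2
gripper_force: 20.0
```

Request:
carry_out([
  [[0,0,0],[0,0,0.02],0.4],
  [[0,0,0],[0,0,0],0.4],
])

```text
time: 14.73
position: [495.4, 127.9, 89.9]
tool_rot: [-0.363, -3.12, 0.0]
ft_force: [-0.2, -0.6, -2.3]
opening: 49.3
gripper_force: 20.0
```

```bash
python3 -c "
from h import *
st()"
```

```text
t 14.73 along 2.39 lat 0.48 z 89.91 F e,l,z -0.08 -0.62 -2.27 M [0.04 0.02 0.04] gf 20.0 open 49.3 j6 -1.26
```

Past the boss top freely. Continuing down to the seat, expected at TCP z of about 88.

Request:
carry_out([
  [[0,0,0],[0,0,0.02],0.4],
  [[0,0,0],[0,0,0],0.4],
])

```text
time: 14.9
position: [495.4, 127.9, 89.1]
tool_rot: [-0.363, -3.12, 0.0]
ft_force: [0.6, 0.4, -2.1]
opening: 49.1
gripper_force: 20.0
```

Request:
carry_out([
  [[0,0,0],[0,0,0.02],0.4],
  [[0,0,0],[0,0,0],0.4],
])

```text
time: 15.07
position: [495.6, 127.9, 88.5]
tool_rot: [0.363, 3.12, 0.0]
ft_force: [-0.1, -0.6, -1.6]
opening: 49.3
gripper_force: 20.0
```

Request:
carry_out([
  [[0,0,0],[0,0,0.01],0.4],
  [[0,0,0],[0,0,0],0.4],
])

```text
time: 15.23
position: [495.7, 127.9, 88.5]
tool_rot: [0.363, 3.12, -0.0]
ft_force: [-1.2, -0.2, 1.3]
opening: 49.5
gripper_force: 20.0
```

```bash
python3 -c "
from h import *
st()"
```

```text
t 15.23 along 2.64 lat 0.57 z 88.47 F e,l,z -1.1 -0.47 1.3 M [ 0.01  0.25 -0.01] gf 20.0 open 49.5 j6 -1.26
```

Seated: Fz rose by about 3.5 N and z stopped at 88.5. Next is the quarter turn. Vision and feel both put the disc centre about 2 mm behind the TCP, so I compensate a little in tool y.

Request:
carry_out([
  [[0,0,0.5],[0,-0.003,0],0.4],
  [[0,0,0.5],[0,-0.002,0],0.4],
  [[0,0,0.5],[0,-0.003,0],0.4],
  [[0,0,0.5],[0,-0.002,0],0.4],
  [[0,0,0.5],[0,-0.003,0],0.4],
  [[0,0,0.5],[0,-0.002,0],0.4],
  [[0,0,0],[0,0,0],0.4],
])

```text
time: 15.82
position: [495.9, 127.4, 88.5]
tool_rot: [0.847, 3.024, 0.001]
ft_force: [1.0, -0.7, 0.3]
opening: 49.1
gripper_force: 20.0
```

```bash
python3 -c "
from h import *
st()"
```

```text
t 15.82 along 2.93 lat 0.06 z 88.48 F e,l,z 1.1 -0.45 0.26 M [-0.06  0.05  0.01] gf 20.0 open 49.1 j6 -0.94
```

Request:
carry_out([
  [[0,0,0.5],[0,-0.003,0],0.4],
  [[0,0,0.5],[0,-0.002,0],0.4],
  [[0,0,0.5],[0,-0.003,0],0.4],
  [[0,0,0.5],[0,-0.002,0],0.4],
  [[0,0,0.5],[0,-0.003,0],0.4],
  [[0,0,0.5],[0,-0.002,0],0.4],
  [[0,0,0],[0,0,0],0.4],
])

```text
time: 16.4
position: [495.4, 126.9, 88.5]
tool_rot: [1.308, 2.855, 0.001]
ft_force: [0.2, -0.5, 0.7]
opening: 49.2
gripper_force: 20.0
```

```bash
python3 -c "
from h import *
st()"
```

```text
t 16.4 along 2.61 lat -0.5 z 88.48 F e,l,z 0.36 -0.47 0.68 M [-0.07  0.07 -0.02] gf 20.0 open 49.2 j6 -0.63
```

Request:
carry_out([
  [[0,0,0.5],[0,-0.003,0],0.4],
  [[0,0,0.5],[0,-0.002,0],0.4],
  [[0,0,0.5],[0,-0.003,0],0.4],
  [[0,0,0.5],[0,-0.002,0],0.4],
  [[0,0,0.5],[0,-0.003,0],0.4],
  [[0,0,0.5],[0,-0.002,0],0.4],
  [[0,0,0.5],[0,-0.003,0],0.4],
  [[0,0,0.5],[0,-0.002,0],0.4],
  [[0,0,0],[0,0,0],0.4],
])

```text
time: 17.15
position: [494.7, 126.6, 88.5]
tool_rot: [1.872, 2.522, 0.001]
ft_force: [0.2, -0.7, 2.4]
opening: 49.2
gripper_force: 20.0
```

```bash
python3 -c "
from h import *
st()"
```

```text
t 17.15 along 2.02 lat -0.94 z 88.48 F e,l,z 0.32 -0.65 2.35 M [ 0.02  0.07 -0.02] gf 20.0 open 49.2 j6 -0.21
```

Request:
carry_out([
  [[0,0,0.5],[0,-0.003,0],0.4],
  [[0,0,0.5],[0,-0.002,0],0.4],
  [[0,0,0.5],[0,-0.003,0],0.4],
  [[0,0,0.5],[0,-0.002,0],0.4],
  [[0,0,0.5],[0,-0.003,0],0.4],
  [[0,0,0.5],[0,-0.002,0],0.4],
  [[0,0,0.5],[0,-0.003,0],0.4],
  [[0,0,0.5],[0,-0.002,0],0.4],
  [[0,0,0.5],[0,-0.003,0],0.4],
  [[0,0,0.5],[0,-0.003,0],0.4],
  [[0,0,0],[0,0,0],0.4],
  [[0,0,0],[0,0,0],0.4],
])

```text
time: 18.15
position: [493.7, 126.9, 88.5]
tool_rot: [2.46, 1.954, 0.002]
ft_force: [0.8, 2.1, 2.2]
opening: 49.3
gripper_force: 20.0
```

```bash
python3 -c "
from h import *
st()
go([493,128,88],1.336-np.pi/2)
s=imaging.read_camera('side');cv2.imwrite('pics/a6.png',cv2.resize(s[165:265,220:353],(800,600),interpolation=2))"
```

```text
t 18.15 along 0.99 lat -0.9 z 88.45 F e,l,z 0.25 2.18 2.16 M [ 0.3   0.02 -0.04] gf 20.0 open 49.3 j6 0.31
t 18.15 pos [493.7 126.9  88.5] turn [ 0.01 -0.01  0.06] shift [ 0.02 -0.02  0.01] F [0.8 2.1 2.2] open 49.3 gf 20.0 j [0.08 0.24 1.83 0.   1.08 0.31]
```

View pics/a6.png

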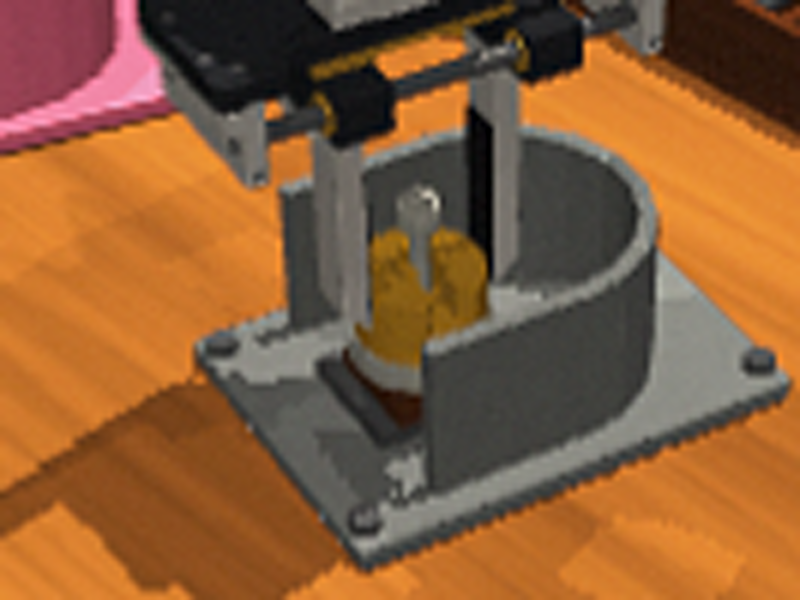

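The slot faces right (crop about 425,265), the disc sits flush on the lower mass, and the fingers lie along the press's x. Releasing and retreating upward.

Request:
carry_out([
  [[0,0,0],[0,0,0],0.7],
  [[0,0,0],[0,0,0],0.7],
  [[0,0,0],[0,0,0],0.7],
  [[0,0,0],[0,0,0],0.7],
  [[0,0,0],[0,0,0],0.7],
  [[0,0,0],[0,0,0],0.7],
  [[0,0,0],[0,0,0],0.7],
  [[0,0,0],[0,0,-0.2],0.7],
  [[0,0,0],[0,0,-0.3],0.7],
  [[0,0,0],[0,0,-0.5],0.7],
  [[0,0,0],[0,0,-0.5],0.7],
  [[0,0,0],[0,0,-0.5],0.7],
  [[0,0,0],[0,0,-0.5],0.7],
  [[0,0,0],[0,0,-0.5],0.7],
  [[0,0,0],[0,0,-0.5],0.7],
  [[0,0,0],[0,0,0],0.7],
])

```text
time: 19.53
position: [496.2, 126.8, 233.4]
tool_rot: [2.459, 1.947, 0.013]
ft_force: [0.5, 0.5, 0.6]
opening: 66.0
gripper_force: 0.0
```

```bash
python3 -c "
from h import *
st()
s=imaging.read_camera('side');cv2.imwrite('pics/a7.png',cv2.resize(s[165:265,220:353],(800,600),interpolation=2))"
```

```text
t 19.53 along 3.44 lat -0.45 z 233.39 F e,l,z 0.38 0.56 0.59 M [-0.08  0.1  -0.05] gf 0.0 open 66.0 j6 0.31
```

View pics/a7.png

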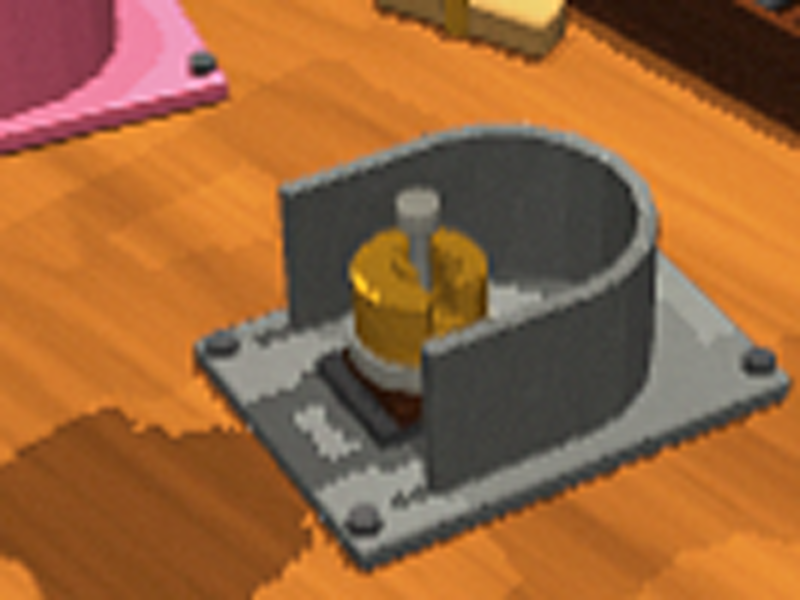

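```bash
python3 -c "
from h import *
s0=cv2.imread('pics/side0.png'); s1=imaging.read_camera('side')
for z in (74,70,67,64,61,57,54,51,48):
    p=proj('side',[P-25*l+[0,0,z]])[0]; r=int(round(p[1])); c=int(round(p[0]))
    print(z,p.round(1),'old',[int(v) for v in s0[r,c-9:c+8,2]],'new',[int(v) for v in s1[r,c-9:c+8,2]])
"
```

```text
74 [294.7 215.1] old [123, 124, 127, 129, 148, 111, 137, 154, 201, 219, 221, 222, 217, 239, 237, 139, 153] new [166, 161, 168, 161, 162, 109, 123, 114, 105, 105, 125, 123, 125, 102, 88, 155, 164]
70 [294.7 216.5] old [193, 192, 192, 229, 228, 240, 239, 227, 227, 224, 227, 238, 237, 192, 78, 156, 180] new [117, 121, 124, 120, 127, 85, 176, 149, 146, 133, 142, 126, 125, 97, 88, 169, 174]
67 [294.7 217.6] old [239, 239, 238, 238, 236, 236, 235, 235, 237, 237, 240, 229, 192, 128, 116, 137, 144] new [124, 123, 126, 125, 126, 93, 167, 163, 162, 163, 165, 127, 121, 109, 116, 132, 130]
64 [294.7 218.6] old [238, 237, 237, 236, 237, 236, 236, 237, 238, 232, 222, 168, 124, 142, 147, 137, 134] new [128, 123, 128, 123, 124, 93, 136, 133, 132, 134, 128, 124, 122, 137, 135, 126, 124]
61 [294.8 219.7] old [227, 232, 231, 232, 231, 231, 233, 227, 227, 184, 125, 146, 149, 138, 132, 107, 87] new [125, 125, 127, 126, 121, 107, 139, 134, 136, 135, 125, 138, 137, 128, 121, 100, 84]
57 [294.8 221.1] old [137, 168, 170, 167, 170, 171, 186, 156, 142, 148, 138, 138, 129, 88, 71, 55, 55] new [124, 121, 126, 127, 130, 131, 138, 133, 138, 139, 131, 127, 120, 87, 72, 58, 59]
54 [294.8 222.1] old [111, 115, 112, 118, 123, 149, 146, 150, 137, 132, 88, 93, 56, 55, 59, 61, 59] new [119, 121, 119, 121, 119, 138, 137, 138, 128, 123, 86, 89, 60, 62, 60, 63, 63]
51 [294.8 223.2] old [119, 118, 120, 123, 80, 137, 132, 129, 87, 55, 54, 60, 57, 58, 61, 61, 59] new [127, 126, 123, 125, 79, 124, 125, 119, 87, 61, 60, 62, 64, 61, 64, 64, 62]
48 [294.9 224.2] old [118, 120, 123, 123, 42, 67, 72, 55, 57, 59, 59, 57, 63, 58, 59, 61, 57] new [123, 128, 129, 132, 42, 70, 75, 60, 62, 64, 64, 66, 64, 64, 63, 64, 64]
```

```bash
python3 -c "
from h import *
s1=imaging.read_camera('side')
for z in (74,67,60,53):
    print(z,proj('side',[P-22.7*l-10.5*e+[0,0,z],P-22.7*l+10.5*e+[0,0,z],P-19*l-5.25*e+[0,0,z],P-19*l+5.25*e+[0,0,z]]).round(1).tolist())
for r in range(206,226): print(r,s1[r,278:304,2].tolist())
t=imaging.read_camera('top'); d=cv2.absdiff(t,cv2.imread('pics/top0.png')).max(2)
for n,(x,y) in dict(large=(387,253),small=(441,252),mallet=(365,150),bench=(448,157),file=(486,302),jar=(214,280)).items(): print(n,int(np.median(d[y-12:y+12,x-12:x+12])))
"
```

```text
74 [[289.9, 216.1], [298.3, 213.0], [291.2, 214.4], [295.4, 212.8]]
67 [[290.0, 218.6], [298.4, 215.5], [291.3, 216.8], [295.5, 215.3]]
60 [[290.1, 221.0], [298.4, 217.9], [291.3, 219.3], [295.5, 217.8]]
53 [[290.1, 223.5], [298.4, 220.4], [291.4, 221.8], [295.5, 220.2]]
206 [58, 85, 176, 177, 172, 174, 172, 153, 148, 145, 86, 101, 98, 90, 112, 157, 161, 169, 170, 172, 176, 136, 80, 64, 64, 65]
207 [63, 155, 174, 170, 170, 168, 167, 167, 156, 124, 84, 100, 94, 85, 114, 133, 132, 164, 164, 168, 169, 172, 127, 59, 66, 64]
208 [106, 176, 168, 169, 167, 169, 171, 141, 170, 147, 101, 102, 100, 86, 107, 114, 132, 133, 132, 168, 169, 171, 156, 57, 64, 67]
209 [137, 168, 168, 168, 170, 169, 172, 120, 145, 165, 144, 112, 101, 78, 102, 92, 120, 134, 132, 169, 168, 169, 175, 56, 67, 67]
210 [130, 208, 169, 169, 167, 169, 171, 148, 118, 138, 159, 129, 104, 83, 104, 98, 126, 135, 146, 168, 167, 160, 164, 56, 66, 67]
211 [147, 255, 167, 166, 167, 168, 169, 171, 142, 140, 139, 127, 101, 81, 104, 103, 116, 135, 160, 160, 158, 136, 111, 85, 73, 72]
212 [68, 248, 205, 168, 168, 166, 170, 168, 169, 160
[... 1096 characters left out ...]
126, 136, 138, 126, 122, 100, 84, 54]
221 [137, 125, 103, 110, 109, 113, 120, 120, 122, 122, 126, 125, 128, 131, 135, 135, 138, 138, 128, 128, 118, 90, 74, 59, 58, 62]
222 [105, 141, 116, 111, 112, 113, 118, 122, 119, 122, 118, 121, 121, 138, 136, 137, 131, 123, 87, 90, 62, 62, 64, 60, 62, 62]
223 [82, 107, 130, 125, 115, 113, 117, 125, 125, 126, 123, 126, 77, 125, 123, 121, 89, 59, 61, 67, 61, 66, 60, 66, 62, 66]
224 [78, 87, 113, 136, 129, 124, 119, 122, 125, 128, 130, 128, 43, 70, 74, 60, 62, 64, 64, 65, 64, 64, 63, 63, 63, 63]
225 [52, 87, 93, 101, 124, 129, 124, 123, 128, 123, 128, 131, 47, 55, 63, 66, 68, 65, 65, 64, 63, 64, 67, 64, 65, 64]
large 3
small 3
mallet 3
bench 3
file 3
jar 3
```

```bash
python3 -c "
from h import *
print(manip.finish_job())"
```

```text
the job is handed in; nothing more can be done
None
```

The 50 mm mass is on the grey press, nested flat on the mass below with its slot turned to the right and the gripper clear; I handed the job in at about 20 s, and no verdict came back. The lower mass's slot could not be seen directly afterwards, but nothing suggests it moved.

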